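Load the reagent caddy of the analyser

ROBOT

A 7-joint arm with a two-finger parallel gripper is mounted at the origin on the work surface. World frame = base frame: x ahead of the robot, y to its left, z up, the work surface at z = 0. Lengths are in mm, angles in rad, forces in N, time in s.
With the tool pointing down it reaches from about 350 to 900 mm from the base axis. Payload 7.2 kg.
Tool frame: the origin (TCP) lies between the finger pads; the fingertips stand 11 mm ahead of it and the grasp point (between the pads) lies 8 mm behind it (tips_ahead is the distance from the TCP to the fingertips, in mm); z points along the fingers, y is the direction in which the jaws open and shut (so a half turn about z gives the same grasp; the last joint's range is limited). The gripper opens to 85 mm and grips with 20 to 120 N. Pads are 22 mm wide; open, the fingers measure 114 mm over their backs; the gripper's body (76 mm by 85 mm) begins 54 mm behind the grasp point. The pads swing forward as they close: fully open they stand 13 mm farther back than shut.
Start: joints at [-1.202, 0.411, -0.013, 1.596, 0.006, 1.134, -0.082], TCP at [264.411, 566.317, 242.297] pointing down, gripper open.
Joint ranges: [-2.95, 2.95], [-0.29, 1.99], [-1.47, 1.44], [0.14, 2.54], [-1.03, 4.17], [0.13, 1.85], [-2.86, 2.86]. Speed limits (rad/s): [2.39, 2.39, 3.01, 3.01, 3.14, 3.14, 3.14].

INTERFACE

Orientations are given as a rotation vector (axis times angle).
In Python, from cell import move_ptp, servo_line, goto_joints, open_jaws, grasp, sleep, inverse_kinematics, read_state, camera, MotionError, finish_job, tips_ahead gives the robot as it stands. The module is installed in compiled form; this text tells all that it offers. Calls block until the motion is done:
- move_ptp(position, orientation): joint-space move of the TCP to a pose.
- servo_line(position, rotation=None, vel=150, guard=None): straight line of the TCP; rotation=None keeps the orientation; vel is the mean speed in mm/s. With guard (N) it stops when the force on the tool has changed by that much, and returns True; else False.
- goto_joints(angles): joint-space move.
- open_jaws() and grasp(newtons=None): open the fingers fully, or close them until they stop; newtons is the grip in N (None keeps the last).
- sleep(seconds).
- inverse_kinematics(position, orientation): joint angles nearest the present ones, or None.
- read_state(): the state.
- camera(name): name is "scene" or "top"; returns a dict with "pixels" (480x640x3 uint8, red, green, blue), "vfov" (degrees; the focal length in pixels is half the picture's height over the tangent of half this angle, whatever the lens; pixels are square), "cx", "cy" (the principal point, pixels), "T" (4x4, takes a point from camera to world coordinates). Camera axes: x right, y down, z forward; pixel columns grow to the right and rows downward; lengths in mm; the calibration is good to about 2 mm. A picture is of the moment at which its call begins. There is no depth.
A pose or a line that the arm cannot do raises MotionError and nothing moves.
- finish_job(): hands the job in, once; it reports no verdict.
The state is a dict: "clock": time; "joints": joint angles; "joint_velocities": joint speeds; "effort": joint torques, N m; "tool_pos": TCP position; "eef_rot": TCP orientation; "wrist_force": force on the tool from outside, world axes, zero at the start; "ft_torque": the same for the moment, N m; "width": opening from 0.0 (shut) to 1.0 (fully open).
Only numpy, scipy, OpenCV 4.12 (cv2) and the standard library are available. Lean on these libraries where they do the work, as an engineer would, in place of code of your own. Each camera call takes 0.05 s, during which the arm holds its last target.

TASK

Load the grey reagent caddy for the analyser: put the four closed containers (large bottle, flat bottle, jar and vial) upright on its floor, each inside the black frame of its own shape and size. Set them down gently, without dropping or tipping any, and leave the opened bottle and the opened vial, which have no caps, standing where they are.

Things in the scene. Friction and masses are not known exactly. Their poses are not given: they have to be found in the camera images.
- bottle: Large round bottle with its cap on: white body 52 mm in diameter, straight to 56 mm high, then a sloping shoulder to 66 mm; grey cap 34 mm in diameter, top at 84 mm. About 130 g. Origin at the centre of its underside, z up.
- flat_bottle: Flat rectangular bottle with its cap on: white body 50 mm (its x) by 30 mm (its y), 52 mm high; grey cap 24 mm in diameter, top at 68 mm. About 80 g. Origin at the centre of its underside, z up.
- jar: Squat round jar with its lid on: 36 mm in diameter, straight sides, white to 34 mm, grey lid of the same diameter to 46 mm high. About 60 g. Origin at the centre of its underside, z up.
- vial: Small slim vial with its cap on: white body 22 mm in diameter, straight to 44 mm, grey cap 21 mm in diameter, top at 58 mm. About 30 g. Origin at the centre of its underside, z up.
- open_bottle: Opened large bottle, a look-alike that stays: same white body as the large bottle (52 mm in diameter, shoulder to 66 mm) but no cap; white neck 28 mm in diameter with a dark round mouth, top at 74 mm. About 60 g. Origin at the centre of its underside, z up. All six containers stand upright on a blue mat 3 mm thick, left or right of the work area (the caddy on the other side).
- open_vial: Opened vial, a look-alike that stays: same white body as the vial (22 mm in diameter, 44 mm high) but no cap; white neck 16 mm in diameter with a dark round mouth, top at 50 mm. About 25 g. Origin at the centre of its underside, z up. Only low things (caps, marker, forceps, up to 14 mm high) lie among the containers; other equipment is over 0.8 m ahead.
- frame_bottle: Largest round place, for the large bottle: inside diameter 68 mm. Black frame 10 mm high, walls 3 mm, fixed on the caddy floor; origin at its middle, at floor height, z up. The caddy: fixed grey tray, 240 mm square, floor 5 mm and rim 16 mm above the bench; its four places, in any arrangement, form a square of 105 mm between neighbouring centres.
- frame_flat: Rectangular place, for the flat bottle: inside 66 mm (its x) by 46 mm (its y); the long sides of bottle and place must run the same way, either way round. Black frame 10 mm high, walls 3 mm, fixed on the caddy floor; origin at its middle, at floor height, z up.
- frame_jar: Middle-sized round place, for the jar: inside diameter 52 mm. Black frame 10 mm high, walls 3 mm, fixed on the caddy floor; origin at its middle, at floor height, z up.
- frame_vial: Smallest round place, for the vial: inside diameter 38 mm. Black frame 10 mm high, walls 3 mm, fixed on the caddy floor; origin at its middle, at floor height, z up.

How it is judged:
By the outcome, as a careful person would: the job done as asked, in the order asked, and still so for the second after the job is handed in, with the robot touching nothing.
It also fails if it takes over 120 s, if anything falls off the work surface, if the arm or the gripper's body presses on something with over 40 N, if the wrist force passes 120 N, or if a joint passes its speed limit or range.

## Working session

There is one attempt and no reset: what is moved stays moved. The work goes in short steps, each a Python script; the robot and the scene stay as the last script left them, time stands still between calls to the robot, and variables do not carry over. Pictures are saved under pics/ and viewed, and the job is handed in when it is done.

```bash
mkdir -p pics
python3 - <<'E'
from cell import *
import cv2,numpy as np
for n in ("scene","top"):
    c=camera(n); cv2.imwrite(f"pics/{n}0.png",c["pixels"][:,:,::-1]); print(n,c["vfov"],c["cx"],c["cy"]);print(np.round(c["T"],4).tolist())
s=read_state(); print(s["clock"],s["eef_rot"],s["width"],s["tool_pos"],tips_ahead)
E
```

```text
scene 49.51334646465272 312.3369831043114 244.11929729783162
[[0.2212, 0.7728, -0.5949, 1066.6285], [0.9752, -0.1771, 0.1326, -105.5803], [-0.0028, -0.6095, -0.7928, 714.4653], [0.0, 0.0, 0.0, 1.0]]
top 50.756010193827706 318.0101627805766 241.18977461938096
[[-0.0258, -0.9974, 0.0669, 531.9809], [-0.9996, 0.0249, -0.0139, 17.9051], [0.0122, -0.0672, -0.9977, 817.8232], [0.0, 0.0, 0.0, 1.0]]
0.1 [-6.80659759e-01 -3.06675854e+00  2.32103344e-03] 1.0035562946237209 [264.27066863 565.88598292 241.53913648] 11.0
```

View pics/scene0.png

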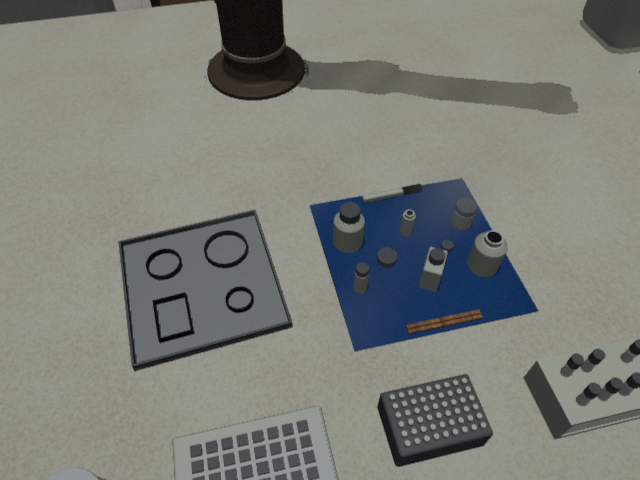

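View pics/top0.png

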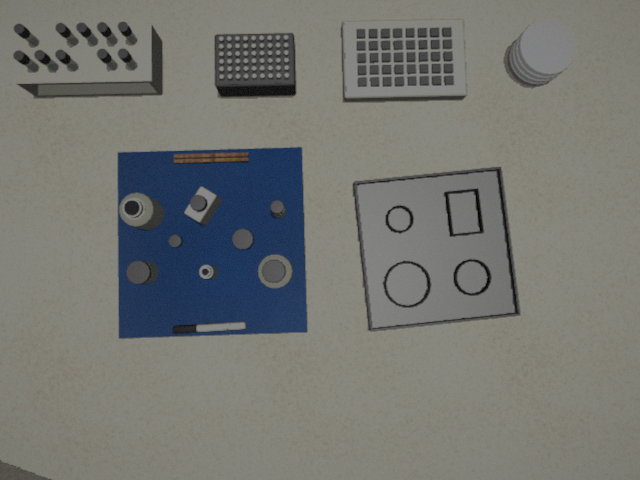

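Run:
```python
import cv2
t=cv2.imread("pics/top0.png")
cv2.imwrite("pics/t_mat.png",cv2.resize(t[170:310,110:310],None,fx=4,fy=4,interpolation=cv2.INTER_CUBIC))
cv2.imwrite("pics/t_cad.png",cv2.resize(t[160:340,345:530],None,fx=3.2,fy=3.2,interpolation=cv2.INTER_CUBIC))
t=cv2.imread("pics/scene0.png")
cv2.imwrite("pics/s_mat.png",cv2.resize(t[190:310,325:525],None,fx=4,fy=4,interpolation=cv2.INTER_CUBIC))
cv2.imwrite("pics/s_cad.png",cv2.resize(t[205:370,110:300],None,fx=3.5,fy=3.5,interpolation=cv2.INTER_CUBIC))
```

```text
(no output)
```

View pics/t_mat.png

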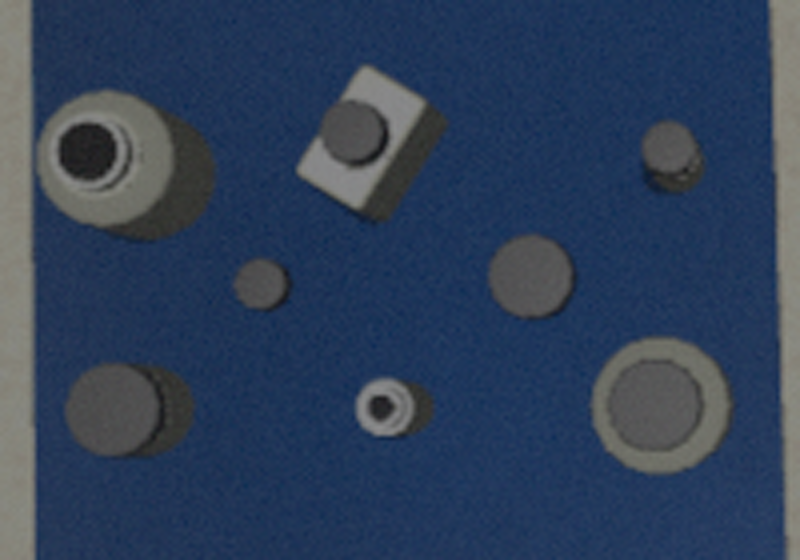

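View pics/t_cad.png

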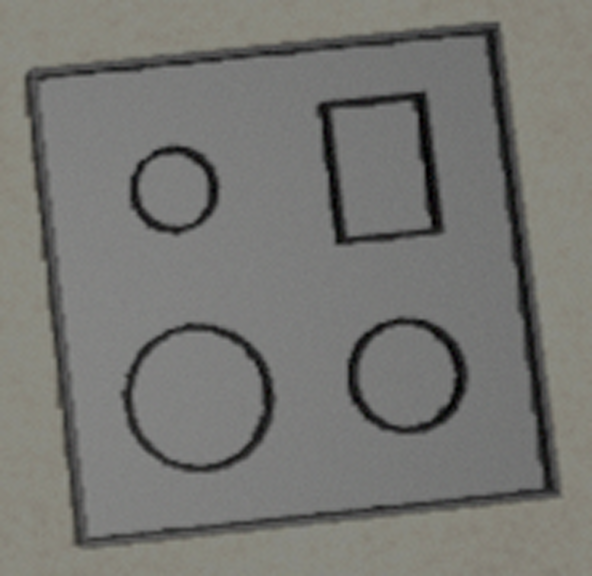

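View pics/s_mat.png

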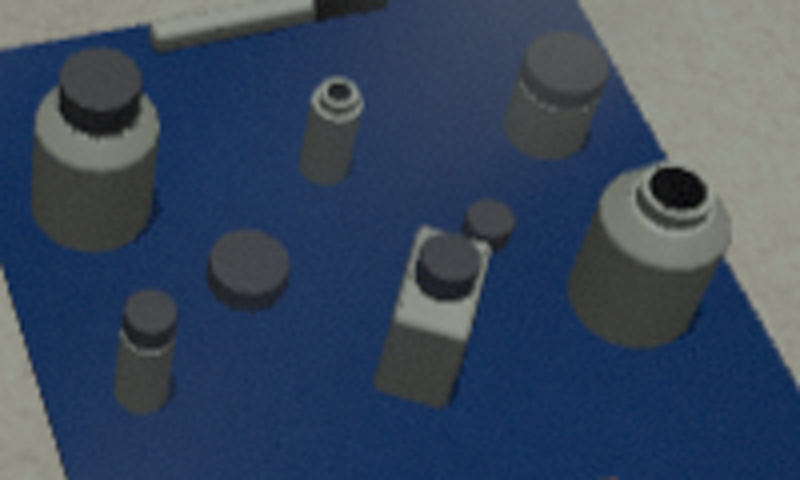

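View pics/s_cad.png

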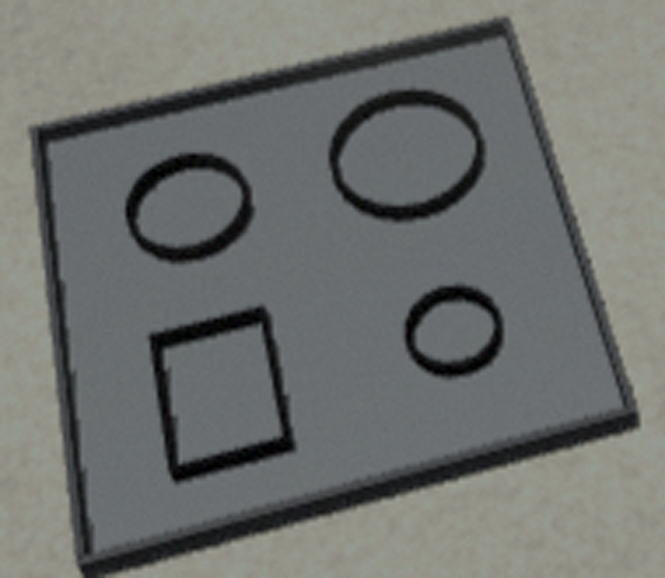

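```bash
cat > h.py <<'E'
import numpy as np, cv2
from cell import *
def ray(c,p):
    f=240/np.tan(np.radians(c["vfov"])/2)
    T=np.array(c["T"]); d=T[:3,:3]@np.array([(p[0]-c["cx"])/f,(p[1]-c["cy"])/f,1]); return T[:3,3],d
def atz(c,p,z):
    o,d=ray(c,p); return o+d*(z-o[2])/d[2]
def crop(p,x0,y0,f): return (x0+(p[0]+.5)/f-.5, y0+(p[1]+.5)/f-.5)
E
python3 - <<'E'
from h import *
t=camera("top"); s=camera("scene")
M=dict(bottle=((656,405),(101,78),87),flat=((353,132),(448,258),71),jar=((113,409),(566,65),49),vial=((669,147),(151,314),61),ob=((90,151),(679,189),77),ov=((381,406),(340,92),53))
for k,(a,b,z) in M.items(): print(k,atz(t,crop(a,110,170,4),z)[:2].round(1),atz(s,crop(b,325,190,4),z)[:2].round(1))
print([atz(t,crop(a,110,170,4),55)[:2].round(1).tolist() for a in [(366,65),(427,102),(362,211),(298,170)]])
C=dict(bottle=((199,398),(408,153)),jar=((407,375),(189,206)),vial=((175,189),(455,330)))
for k,(a,b) in C.items(): print(k,atz(t,crop(a,345,160,3.2),15)[:2].round(1),atz(s,crop(b,110,205,3.5),15)[:2].round(1))
a=np.array([atz(t,crop(a,345,160,3.2),15)[:2] for a in [(320,104),(424,94),(442,231),(340,242)]])
b=np.array([atz(s,crop(a,110,205,3.5),15)[:2] for a in [(152,335),(265,308),(293,440),(175,478)]])
print(a.round(1),a.mean(0),b.round(1),b.mean(0))
E
```

```text
bottle [539.7  72.7] [540.2  73.7]
flat [643.8 184.1] [645.3 183.8]
jar [543.9 280.4] [545.6 279.9]
vial [636.8  67.9] [638.5  68.1]
ob [638.2 279.1] [637.8 281. ]
ov [542.4 178.6] [541.7 179.2]
[[671.7, 182.5], [657.0, 159.6], [616.0, 184.6], [632.2, 208.5]]
bottle [ 514.3 -132.3] [ 518.1 -132.1]
jar [ 522.9 -236.2] [ 526.3 -236.6]
vial [ 618.5 -124.2] [ 622.  -123.7]
[[ 659.6 -198.7]
 [ 663.4 -251.3]
 [ 594.2 -257.1]
 [ 590.  -205.7]] [ 626.79740355 -228.17565351] [[ 594.4 -256.4]
 [ 591.3 -205.9]
 [ 661.4 -199.3]
 [ 668.4 -249.6]] [ 628.87300972 -227.81569986]
```

```bash
cat >> h.py <<'E'
from scipy.spatial.transform import Rotation as R
def ori(deg):
    a=np.radians(deg); y=np.array([np.cos(a),np.sin(a),0]); z=np.array([0,0,-1.]); x=np.cross(y,z)
    return R.from_matrix(np.c_[x,y,z]).as_rotvec()
# name: pick xy, pick deg, place xy, place deg, H, grip
J=dict(bottle=((540,73.2),-45,(516,-132.2),-45,30,35),
 flat=((644.5,184),57.3,(628,-228),94.6,25,30),
 jar=((544.7,280.2),60,(524.5,-236.3),60,23,30),
 vial=((637.6,68),80,(620,-124),80,25,22))
TR=150
def shot(n):
    for k in ("top","scene"):
        cv2.imwrite(f"pics/{n}_{k}.png",camera(k)["pixels"][:,:,::-1])
def pick(n):
    p,a,q,b,H,g=J[n]
    move_ptp([*p,TR],ori(a)); servo_line([*p,3+H+1],vel=100)
    s=read_state(); print("at",np.round(s["tool_pos"],1),np.round(s["wrist_force"],1))
    grasp(g); s=read_state(); print("grasped w",s["width"],s["width"]*85,np.round(s["tool_pos"],1))
    servo_line([*p,TR],vel=100); s=read_state(); print("up w",s["width"]*85,np.round(s["wrist_force"],2),s["clock"])
def place(n):
    p,a,q,b,H,g=J[n]
    move_ptp([*q,TR],ori(b)); sleep(.2)
    servo_line([*q,5+H+8],vel=100); sleep(.3)
    s=read_state(); print("above",np.round(s["tool_pos"],1),np.round(s["wrist_force"],2),s["width"]*85)
def down(n):
    p,a,q,b,H,g=J[n]
    r=servo_line([*q,5+H-3],vel=10,guard=3)
    s=read_state(); print("down",r,np.round(s["tool_pos"],1),np.round(s["wrist_force"],2),s["clock"])
def release(n):
    p,a,q,b,H,g=J[n]
    open_jaws(); servo_line([*q,TR],vel=80); s=read_state(); print("rel",s["clock"],s["width"])
E
python3 - <<'E'
from h import *
for n,(p,a,q,b,H,g) in J.items():
  for xy,d,z in ((p,a,3+H),(q,b,5+H)):
    for dd in (d,d+180,):
      for zz in (z,TR):
        k=inverse_kinematics([*xy,zz],ori(dd)); print(n,dd,zz,None if k is None else np.round(k,2))
E
```

```text
bottle -45 33 [-0.64  0.61  0.56  2.   -0.51  0.67 -0.54]
bottle -45 150 [-0.69  0.42  0.61  1.92 -0.31  0.89 -0.71]
bottle 135 33 [-0.19  0.55 -0.04  1.97  0.04  0.63  2.1 ]
bottle 135 150 [-0.27  0.38  0.06  1.9  -0.03  0.87  2.16]
bottle -45 35 [-0.26  0.59  0.55  2.03 -0.5   0.66 -0.16]
bottle -45 150 [-0.48  0.46  0.84  1.96 -0.44  0.91 -0.2 ]
bottle 135 35 [ 0.04  0.53  0.15  2.01 -0.13  0.61  2.64]
bottle 135 150 [-0.15  0.37  0.39  1.94 -0.18  0.86  2.69]
flat 57.3 28 [-0.45  0.72  0.15  1.65 -0.14  0.78  0.77]
flat 57.3 150 [-0.48  0.57  0.19  1.58 -0.12  1.    0.75]
flat 237.3 28 [-0.96  0.99  1.03  1.69 -0.97  1.06 -1.74]
flat 237.3 150 [-1.04  0.93  1.25  1.62 -0.91  1.28 -1.77]
flat 94.6 30 [ 0.06  0.73  0.33  1.67 -0.31  0.8   2.17]
flat 94.6 150 [-0.09  0.62  0.55  1.61 -0.36  1.02  2.22]
flat 274.6 30 [-0.17  0.82  0.68  1.68 -0.64  0.88 -0.7 ]
flat 274.6 150 [-0.27  0.71  0.86  1.62 -0.59  1.09 -0.73]
jar 60 26 [-0.62  0.64  0.09  1.81 -0.08  0.7   0.56]
jar 60 150 [-0.64  0.48  0.12  1.73 -0.07  0.93  0.55]
jar 240 26 [-1.21  0.92  1.03  1.85 -0.97  0.98 -1.84]
jar 240 150 [-1.31  0.84  1.25  1.78 -0.86  1.2  -1.9 ]
jar 60 28 [-0.02  0.64  0.49  1.92 -0.46  0.69  1.8 ]
jar 60 150 [-0.23  0.52  0.79  1.86 -0.45  0.95  1.81]
jar 240 28 [-0.23  0.75  0.82  1.93 -0.77  0.8  -1.07]
jar 240 150 [-0.38  0.63  1.04  1.86 -0.64  1.03 -1.16]
vial 80 28 [-0.31  0.68  0.19  1.73 -0.17  0.74  1.36]
vial 80 150 [-0.36  0.53  0.26  1.66 -0.16  0.97  1.35]
vial 260 28 [-0.58  0.75  0.59  1.75 -0.55  0.81 -1.47]
vial 260 150 [-0.64  0.6   0.67  1.68 -0.43  1.01 -1.56]
vial 80 30 [-0.09  0.68  0.3   1.76 -0.28  0.74  1.75]
vial 80 150 [-0.22  0.55  0.49  1.7  -0.3   0.97  1.77]
vial 260 30 [-0.35  0.77  0.7   1.78 -0.66  0.83 -1.08]
vial 260 150 [-0.41  0.62  0.79  1.71 -0.51  1.02 -1.19]
```

Run:
```python
from h import *
pick("bottle"); shot("b1")
```

```text
at [540.5  73.2  34.6] [ 0.1  0.8 -0. ]
grasped w 0.5939863510395899 50.48883983836514 [540.2  73.4  34.6]
up w 50.39418050901922 [-0.92  0.06 -1.09] 5.2917
```

View pics/b1_scene.png

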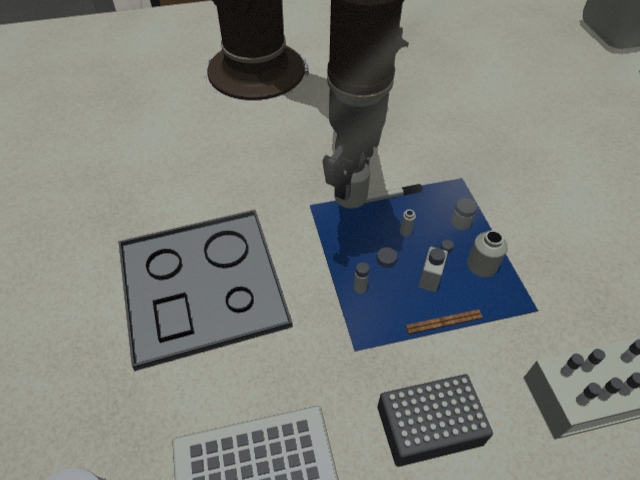

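Run:
```python
from h import *
place("bottle"); shot("b2")
```

```text
above [ 516.2 -132.2   43.3] [-0.17  0.05 -1.53] 50.35241840478248
```

View pics/b2_scene.png

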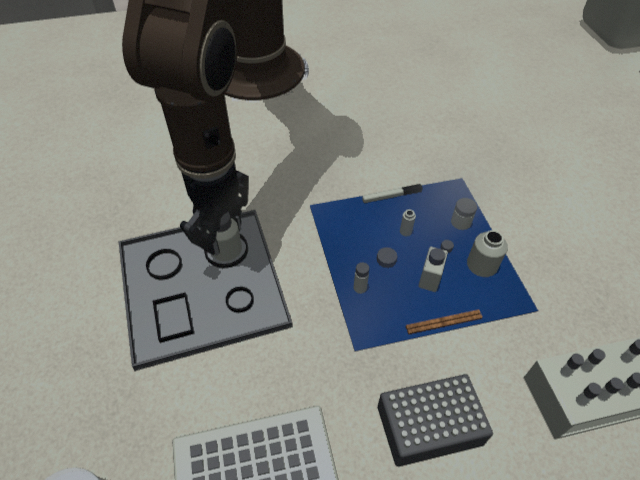

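The bottle was lifted upright at about (350,190). It is now above the large round frame at about (226,245) and looks central, so I'll lower it.

Run:
```python
from h import *
down("bottle"); release("bottle"); 
p,a,*_=J["flat"]; move_ptp([*p,TR],ori(a)); shot("b3")
```

```text
down True [ 516.  -132.2   36.6] [-0.92 -1.16  5.72] 8.7417
rel 10.7583 1.0003633137058532
```

Run:
```python
import cv2,numpy as np
t=cv2.imread("pics/b3_top.png")[200:340,345:530]; s=cv2.imread("pics/b3_scene.png")[205:345,110:295]
cv2.imwrite("pics/b3c.png",cv2.resize(np.hstack([t,s]),None,fx=2.1,fy=2.1,interpolation=cv2.INTER_CUBIC))
```

```text
(no output)
```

View pics/b3c.png

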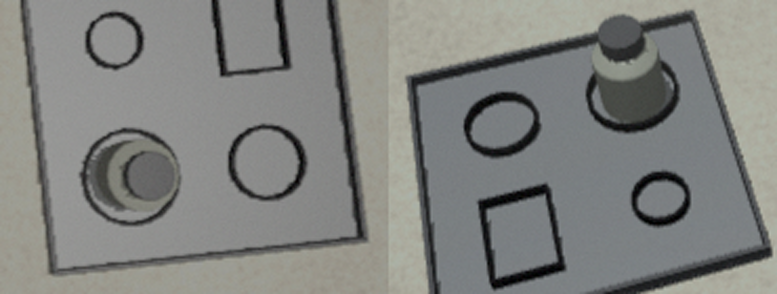

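The bottle stands upright inside the large ring in both views (top crop about (130,177), scene crop about (632,90)). Next is the flat bottle.

Run:
```python
from h import *
pick("flat"); place("flat"); shot("f2")
t=cv2.imread("pics/f2_top.png")[160:340,345:530]; s=cv2.imread("pics/f2_scene.png")[200:380,110:295]
cv2.imwrite("pics/f2c.png",cv2.resize(np.hstack([t,s]),None,fx=2.1,fy=2.1,interpolation=cv2.INTER_CUBIC))
```

```text
at [645.  184.2  29.8] [0.6 1.  0.7]
grasped w 0.34518355668845535 29.340602318518705 [644.7 184.   29.3]
up w 29.77720004580369 [ 0.   -0.77 -1.04] 15.6583
above [ 628.2 -228.    38.4] [ 0.55 -0.42 -0.32] 29.133636030268516
```

View pics/f2c.png

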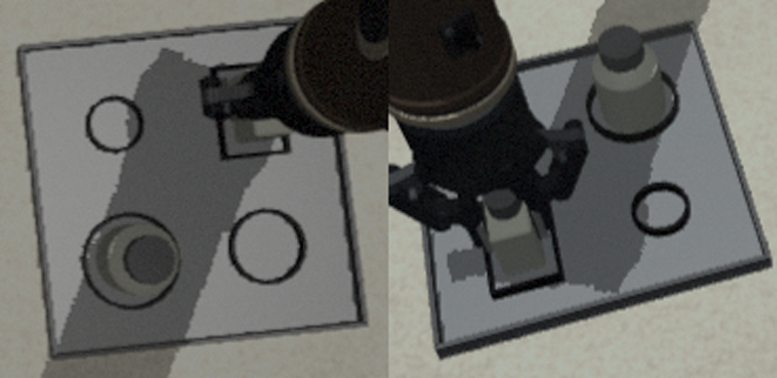

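The flat bottle hangs over the rectangular frame at scene crop (515,240), with its long sides parallel to the frame's. Lowering it, then the jar.

Run:
```python
from h import *
down("flat"); release("flat"); pick("jar"); shot("j1")
t=cv2.imread("pics/j1_top.png")[160:340,345:530]; s=cv2.imread("pics/j1_scene.png")[200:380,110:295]
cv2.imwrite("pics/j1c.png",cv2.resize(np.hstack([t,s]),None,fx=2.1,fy=2.1,interpolation=cv2.INTER_CUBIC))
```

```text
down True [ 628.  -228.    31.3] [-0.38 -0.33  4.04] 19.7583
rel 21.9833 0.998662034756726
at [545.1 280.4  27.7] [ 0.4  0.3 -0.5]
grasped w 0.41300328589750085 35.105279301287574 [544.8 280.3  27.4]
up w 35.30575840254992 [-0.18 -0.39 -0.58] 27.1333
```

View pics/j1c.png

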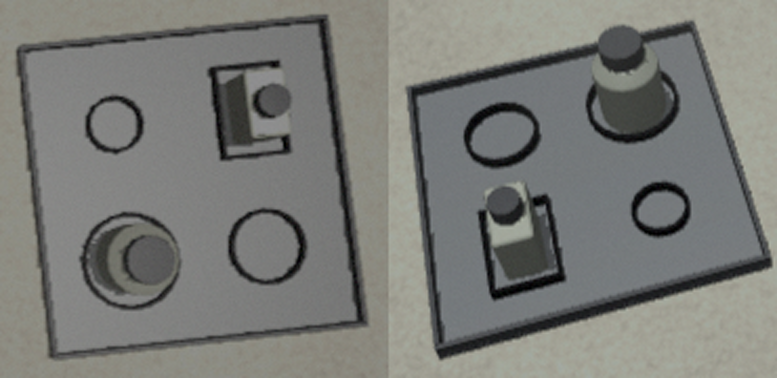

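View pics/j1_scene.png

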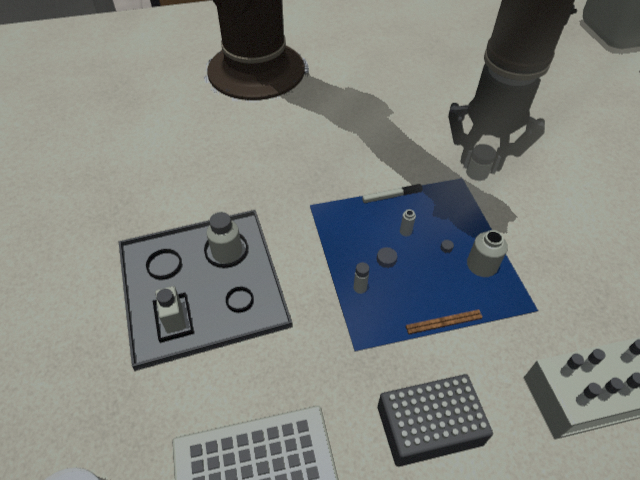

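The flat bottle stands inside its frame, parallel to it (scene about (172,312)). The jar hangs straight in the jaws at about (481,162).

Run:
```python
from h import *
place("jar"); down("jar"); release("jar"); pick("vial"); place("vial"); shot("v2")
t=cv2.imread("pics/v2_top.png")[160:340,345:530]; s=cv2.imread("pics/v2_scene.png")[200:380,110:295]
cv2.imwrite("pics/v2c.png",cv2.resize(np.hstack([t,s]),None,fx=2.1,fy=2.1,interpolation=cv2.INTER_CUBIC))
```

```text
above [ 524.7 -236.4   36.4] [-0.5  -0.13 -0.47] 35.15744883632165
down True [ 524.5 -236.3   29.4] [-1.14  0.35  5.5 ] 31.6083
rel 33.825 0.9998334848365739
at [638.1  68.1  29.7] [-0.2  0.4  0.2]
grasped w 0.24165253805201767 20.540465734421502 [637.7  68.   29.2]
up w 20.342250109032165 [-0.49 -0.65  0.03] 38.375
above [ 620.2 -124.    38.4] [ 0.26  0.25 -0.23] 20.172048025560144
```

View pics/v2c.png

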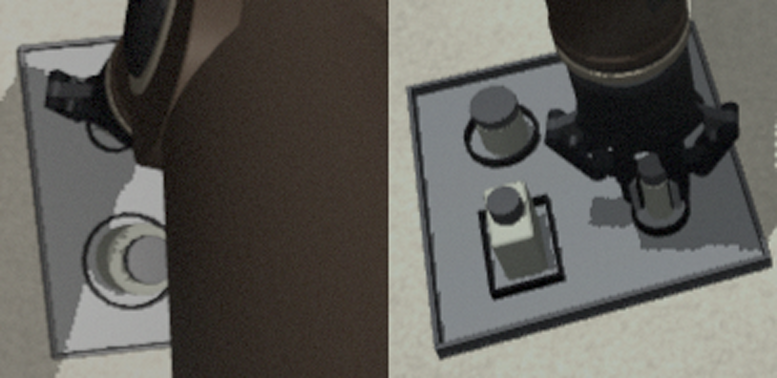

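The jar stands in its ring (scene crop about (502,135)), and the vial is over the smallest ring at about (658,200). I'll lower it, back off and check.

Run:
```python
from h import *
down("vial"); release("vial"); move_ptp([450,330,240],ori(65)); shot("e")
t=cv2.imread("pics/e_top.png")[160:340,345:530]; s=cv2.imread("pics/e_scene.png")[200:380,110:295]
cv2.imwrite("pics/ec.png",cv2.resize(np.hstack([t,s]),None,fx=2.1,fy=2.1,interpolation=cv2.INTER_CUBIC))
```

```text
down True [ 620.  -124.    31.1] [-0.41  0.09  4.35] 41.75
rel 44.0417 1.0002182071449248
```

View pics/ec.png

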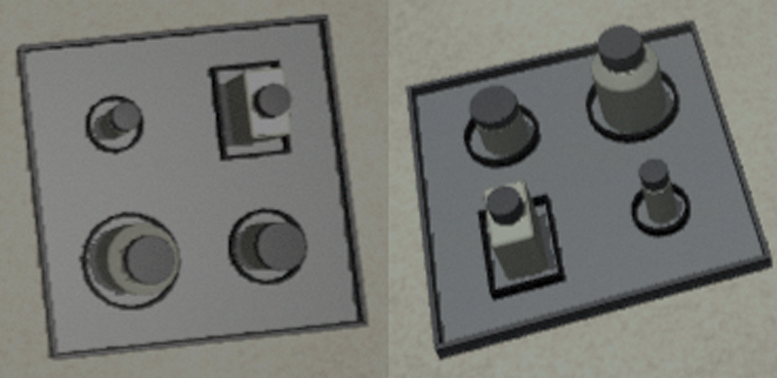

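View pics/e_scene.png

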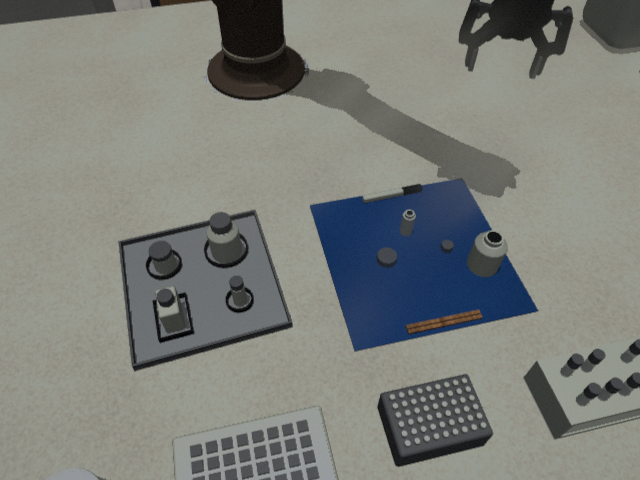

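All four stand upright in their frames. The opened vial (408,222) and opened bottle (488,253) have not moved. One numeric check before handing in.

Run:
```python
from h import *
t=camera("top"); s=camera("scene")
for n,a,b,z in (("bottle",(151,259),(621,47),89),("flat",(271,100),(505,204),73),("jar",(282,246),(494,106),51),("vial",(124,117),(655,175),63)):
    A=atz(t,crop(a,345,160,2.1),z)[:2]; B=atz(s,crop((b[0]-388.5,b[1]),110,200,2.1),z)[:2]
    print(n,A.round(1),B.round(1),"frame",J[n][2])
```

```text
bottle [ 516.9 -132.6] [ 522.7 -131.7] frame (516, -132.2)
flat [ 626.6 -225.5] [ 631.5 -226.5] frame (628, -228)
jar [ 523.  -235.7] [ 526.4 -234.2] frame (524.5, -236.3)
vial [ 618.1 -122.6] [ 624.1 -123. ] frame (620, -124)
```

```bash
python3 -c "
from cell import *
print(read_state()['clock']); finish_job()"
```

```text
46.0333
the job is handed in; nothing more can be done
```

I placed the four closed containers upright in the caddy, each inside its own frame. I went in the order listed (large bottle, flat bottle, jar, vial), lowered each one slowly until light contact, and handed in at 46 s.

- **Position:** in the last pictures all four stand inside their frames, and the flat bottle's long sides run along its frame's. Cap tops read from the top camera were within about 3 mm of the frame centres. The scene camera put them 2 to 7 mm from the centres, shifted ahead in x. I put that down mostly to reading coarse crops. It had also read the frames 2 to 4 mm further ahead than the top camera did.
- **Force:** the largest vertical wrist force I read at set-down was about 6 N.
- **Left alone:** the opened bottle, the opened vial and the loose items show no visible movement in the pictures.

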